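Draw the purge slide of the dosing unit out to its mark with the service pin

ROBOT

A 7-joint arm with a two-finger parallel gripper is mounted at the origin on a cart in front of the work surface, level with it; the furniture and walls round the work are solid. World frame = base frame: x ahead of the robot, y to its left, z up, the work surface at z = 0. Lengths are in m, angles in degrees, forces in N, time in s.
With the tool pointing down it reaches from about 0.35 to 0.9 m from the base axis. Payload 7.2 kg.
Tool frame: the origin (TCP) lies on the mounting face of the last link; the fingertips stand 173 mm ahead of it and the grasp point (between the pads) lies 155 mm ahead of it (arm.hold_point_z is the distance from the TCP to the grasp point, in m); x points along the fingers, y is the direction in which the jaws open and shut, and the axes are right-handed (so a half turn about x gives the same grasp; the last joint's range is limited). The gripper opens to 85 mm and grips with 20 to 120 N. Pads are 22 mm wide; open, the fingers measure 114 mm over their backs; the gripper's body (76 mm by 85 mm) begins 54 mm behind the grasp point. The pads swing forward as they close: fully open they stand 13 mm farther back than shut.
Start: joints at [-74.267, 23.554, -0.728, 91.456, 0.321, 64.991, -4.71], TCP at [0.21, 0.589, 0.405] pointing down, gripper open.
Joint ranges: [-169.25, 169.25], [-16.82, 113.86], [-84.01, 82.57], [7.8, 145.47], [-59.2, 239.2], [7.22, 106.19], [-163.78, 163.78]. Speed limits (degrees/s): [136.94, 136.94, 172.46, 172.46, 180, 180, 180].

INTERFACE

Orientations are given as [roll, pitch, yaw] about the fixed x, y, z axes, in that order (R = Rz(yaw) Ry(pitch) Rx(roll)).
In Python, from station import arm, cams gives the robot as it stands.
- The arm moves only by the tool carry_out, never from a script. Its argument "increments" is a list of rows, each a list of 5 numbers: the shift along the tool's x, y, z in mm, then the turn about the tool's x in rad, then the closure, from 0 (fully open) to 1 (shut). A call has 1 to 12 rows; each row shifts and turns the commanded pose from where the row before left it, along the tool's axes as they then stand; what a row does not reach is not made up. A row lasts 1/10 s, in which the tool goes at most 50 mm and 8.59 degrees, less where a joint would pass 70% of its speed; a pose out of reach is approached as far as the arm can. A call is refused whole if a number of a shift passes 50 or a number of a turn 0.15, either way. A call with a gripper value outside its range is refused whole. The fingers move at their own pace and stop on an object; the grip force is fixed at half the most. Time passes only in rows, so rows that do not move let the fingers close. It gives the time, the measured TCP pose, the force and the opening at its end, in the units of the state.
- arm.get_state(): the state, without advancing time (a new reading comes with each control period).
- cams.get_image(name): name is "scene" or "side" or "wrist"; returns a dict with "frame" (420x560x3 uint8, blue, green, red), "fx", "fy", "cx", "cy" (pixels), "xyz" and "orientation" of the camera in the world. Camera axes: x right, y down, z forward; pixel columns grow to the right and rows downward; lengths in m; the calibration is good to about 2 mm. A picture is of the moment at which its call begins. There is no depth.
- arm.close_job(): hands the job in, once; it reports no verdict.
The state is a dict: "t": time; "joints": joint angles; "qd": joint speeds; "effort": joint torques, N m; "tcp_pos": TCP position; "orientation": TCP orientation; "contact_force": force on the tool from outside, world axes, zero at the start; "torque": the same for the moment, N m; "opening": finger opening in m.
Only numpy, scipy, OpenCV 4.12 (cv2) and the standard library are available. Lean on these libraries where they do the work, as an engineer would, in place of code of your own. Each camera call takes 0.05 s, during which the arm holds its last target.

TASK

Take the service pin from its parking block, put it down through the eye of the dosing unit's spring-loaded purge slide while the slide is still home, and with the pin pull the slide straight out until its pointer lines up with the pointer of the mark clip on the rail beside it. Keep it there: finish still gripping the pin, with only the pin touching the unit, because the slide springs back when let go. Do not shift the mark clip or disturb the mug, tumbler, cup and timer.

Things in the scene. Friction and masses are not known exactly. Their poses are not given: they have to be found in the camera images.
- pin: Service pin, 80 g, 86 mm long, loose, standing upright in the parking block. Origin: centre of the lower tip, z up along the pin. From the tip up: round steel shaft 10 mm in diameter and 36 mm long (the lowest 7 mm taper to 4 mm), round steel collar 28 mm in diameter from 36 to 40 mm, black square handle 18 x 18 mm from 40 to 86 mm, its flat sides facing the pin's x and y
- pin_block: Fixed grey block 60 x 60 x 42 mm on a 76 mm square foot plate, with one round socket (15 mm wide, 36 mm deep, open upward) at its centre. Origin: centre of the underside. The pin stands in the socket with its collar on the block's top, pin tip 6 mm above the worktop
- dosing_unit: Fixed grey housing 110 x 160 mm, 70 mm high, with cap and hose stub on top (to 94 mm). Origin: centre of its underside; x from front to back, y to its left seen from the robot. The purge slide comes out of the front (face at x = -55 mm). At y = 65 mm a ruled rail, 4 mm thick, 41 mm high, runs forward to x = -210 mm, foot 24 mm wide. Includes slide, rail and clip
- eye (a point): Centre of the hole in the purge slide, at the top face of its steel eye plate, 46 mm above the worktop. The plate is 40 x 40 mm and 8 mm thick, the vertical hole is 15 mm wide with a 2 mm chamfer; nothing but the worktop is below. With the slide home the eye is 55 mm in front of the housing's face (unit x = -110 mm). Axes as the unit's
- slide_pointer (a point): Tip of the slide's pointer, a thin steel arm reaching from the eye plate towards the rail, 51 mm to +y of the eye's centre and at the same x along the unit. Axes as the unit's
- mark (a point): Tip of the pointer of the mark clip, a black clip 14 mm long that straddles the rail (top 48 mm above the worktop); its pointer looks towards the slide. Axes as the unit's. Slide and mark are lined up when slide_pointer and mark have the same x in the unit's frame
- purge_slide (a joint): How far the slide is drawn out of the unit's front, along the unit's -x: 0 m home, 0.085 m at its stop. A spring pulls it home with about 3 N at 0 rising to about 7.5 N at 0.08
- mark_clip (a joint): Where the clip stands on the rail: the value of purge_slide (m) at which the pointers are lined up. Differs each time (0.035 to 0.065); held by friction, leave it alone
- timer: Loose wind-up timer, 68 mm across, 64 mm high. Origin: centre of its underside. Leave alone
- mug: Loose mug 92 mm high, 73 mm across without the handle. Origin: centre of its underside. Leave alone
- tumbler: Loose clear tumbler 62 mm across, 98 mm high. Origin: centre of its underside. Leave alone
- cup: Loose white coffee cup 58 mm high. Origin: centre of its underside. Leave alone
Mind the look-alikes: they are no part of the job. Leave any yellow look-alike of the pin alone.

How it is judged:
By the outcome, as a careful person would: the job done as asked, in the order asked, and still so for the second after the job is handed in, while the arm keeps its last pose, push and grip.
It also fails if it takes over 43 s, if anything falls off the work surface, if the arm or the gripper's body presses on something with over 40 N, if the wrist force passes 120 N, or if a joint passes its speed limit or range.

## Working session

There is one attempt and no reset: what is moved stays moved. The work goes in short steps, Python scripts to look and compute and a tool call to move; the robot and the scene stay as the last step left them, time stands still between calls to the robot, and variables do not carry over. Pictures are saved under pics/ and viewed, and the job is handed in when it is done.

Besides the shell and the picture viewer there is one more tool, called after "Request:" by a JSON object that holds its "api" and its "payload". carry_out: Moves the arm, as the interface text tells. Its arguments: {"type":"object","properties":{"increments":{"type":"array","items":{"type":"array","items":{"type":"number"}}}},"required":["increments"]}

```bash
mkdir -p pics; ls
cat > h.py <<'E'
import numpy as np,cv2
from scipy.spatial.transform import Rotation as R
from station import arm,cams
import pickle
def snap(n,tag):
    d=cams.get_image(n); cv2.imwrite(f'pics/{tag}.png',d['frame']); pickle.dump(d,open(f'pics/{tag}.pkl','wb')); return d
def load(tag): return pickle.load(open(f'pics/{tag}.pkl','rb'))
def rot(d): return R.from_euler('xyz',d['orientation'],degrees=True).as_matrix()
def ray(d,u,v):
    r=rot(d)@np.array([(u-d['cx'])/d['fx'],(v-d['cy'])/d['fy'],1]); return np.array(d['xyz']),r
def atz(d,u,v,z):
    o,r=ray(d,u,v); return o+r*(z-o[2])/r[2]
def proj(d,p):
    c=rot(d).T@(np.array(p)-np.array(d['xyz'])); return d['fx']*c[0]/c[2]+d['cx'],d['fy']*c[1]/c[2]+d['cy']
def tri(obs):
    A=np.zeros((3,3));b=np.zeros(3)
    for d,u,v in obs:
        o,r=ray(d,u,v); r/=np.linalg.norm(r);P=np.eye(3)-np.outer(r,r);A+=P;b+=P@o
    return np.linalg.solve(A,b)
def crop(tag,x0,y0,w,h,s,out):
    im=cv2.imread(f'pics/{tag}.png')[y0:y0+h,x0:x0+w]; cv2.imwrite(f'pics/{out}.png',cv2.resize(im,None,fx=s,fy=s,interpolation=cv2.INTER_CUBIC))
E
python3 - <<'E'
from h import *
for n in('scene','side','wrist'):
    d=snap(n,n+'0'); print(n,d['xyz'],d['orientation'],d['fx'],d['cx'],d['cy'])
print(arm.get_state(), arm.hold_point_z)
E
```

```text
pics
scene [ 0.10334978 -0.82989419  0.97956742] [-135.60197133    1.01191885  -30.30922353] 542.9237483460355 275.1285135676266 200.40616556859828
side [0.45662816 1.0331188  0.62592826] [-118.51255094    0.55550685 -176.16000521] 427.6827878139008 282.16836264833796 212.56203672166004
wrist [0.13622135 0.61535605 0.3742584 ] [1.62195016e+02 9.57588982e-02 7.03877559e+01] 335.6573117034259 276.9564095936628 210.06693022044576
{'t': 0.15, 'joints': array([-74.26780265,  23.59056311,  -0.72571458,  91.49075016,
         0.32099113,  64.99006886,  -4.71027013]), 'qd': array([-0.00133136, -0.22987511, -0.08235139, -0.2007223 ,  0.03580471,
       -0.01296055,  0.04979937]), 'effort': array([ 1.78434457e-03, -6.01031828e+01,  6.83091749e-01, -2.99645770e+01,
        1.39455372e-02,  7.81202805e-03,  6.17579485e-05]), 'tcp_pos': array([0.21005441, 0.58848564, 0.40405101]), 'orientation': array([ -85.03740524,   89.93064726, -104.67874127]), 'contact_force': array([ 0.35840021,  0.52812302, -0.66183866]), 'torque': array([-0.01734985,  0.00953037, -0.03784135]), 'opening': 0.08499987760514101} 0.1547
```

View pics/scene0.png

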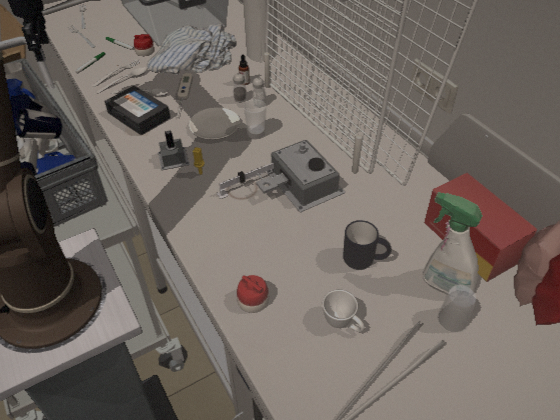

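View pics/side0.png

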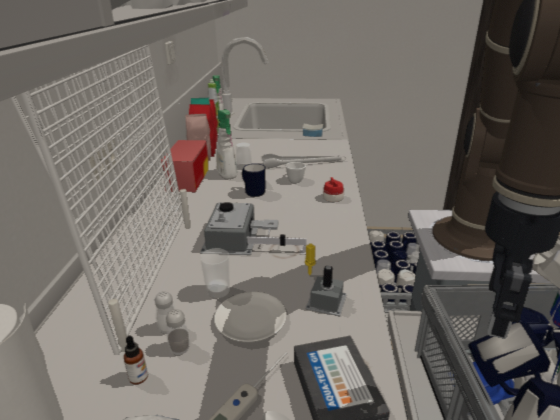

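View pics/wrist0.png

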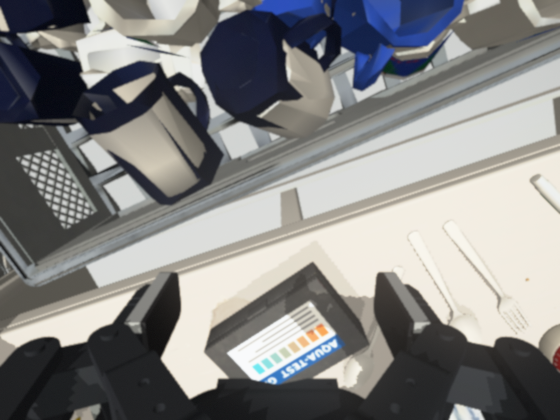

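Run:
```python
from h import *
crop('scene0',140,115,220,110,3.6,'sc0'); crop('side0',190,190,180,130,4.4,'si0')
```

```text
(no output)
```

View pics/sc0.png

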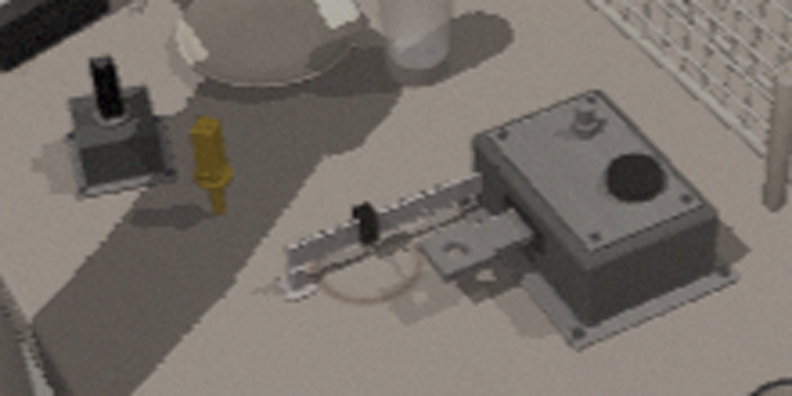

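View pics/si0.png

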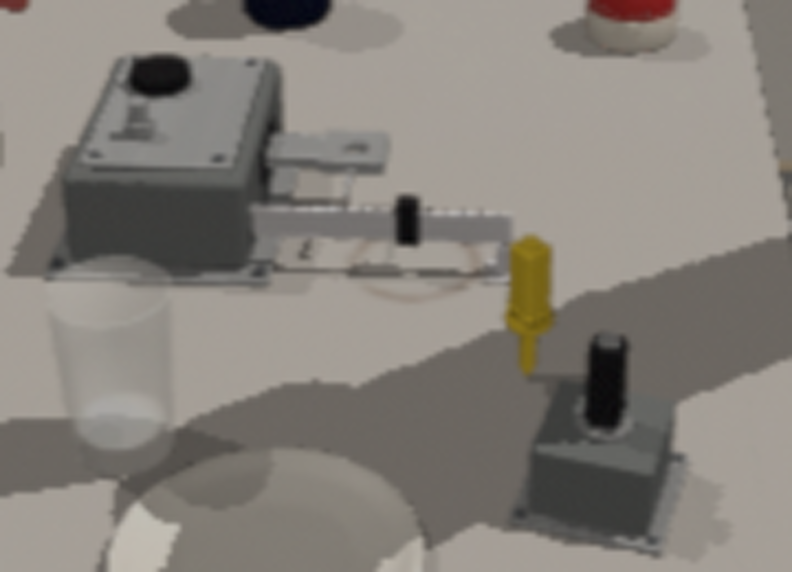

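Run:
```python
from h import *
s=load('scene0');t=load('side0')
S=lambda x,y:(x/3.6+140-.36,y/3.6+115-.36); T=lambda x,y:(x/4.4+190-.4,y/4.4+190-.4)
for n,a,b,z in(('ptop',(101,60),(608,340),.092),('collar',(112,116),(604,424),.044),('eye',(457,251),(355,147),.046),('yellow top',(206,124),(531,243),.092),('yellow tip',(217,212),(527,373),0),
 ('railend top',(290,248),(510,218),.041),('cliptop',(364,206),(407,199),.048),('capNW',(0,0),(0,0),.07)):
  print(n,tri([(s,*S(*a)),(t,*T(*b))]).round(4),atz(s,*S(*a),z).round(4),atz(t,*T(*b),z).round(4))
for p in((503,133),(596,97),(686,199),(595,237)): print(atz(s,*S(*p),.072).round(4))
for p in((95,155),(218,158),(252,62),): print(atz(t,*T(*p),.072).round(4))
```

```text
ptop [0.4149 0.2917 0.0944] [0.4154 0.2947 0.092 ] [0.4151 0.2882 0.092 ]
collar [0.4145 0.2902 0.0427] [0.4135 0.2887 0.044 ] [0.4151 0.2917 0.044 ]
eye [0.5617 0.0279 0.045 ] [0.5605 0.0268 0.046 ] [0.562  0.0293 0.046 ]
yellow top [0.453  0.1951 0.0862] [0.4509 0.1884 0.092 ] [0.4528 0.2043 0.092 ]
yellow tip [0.4522 0.1959 0.0017] [0.4519 0.1977 0.    ] [0.4531 0.1932 0.    ]
railend top [0.4654 0.0961 0.0394] [0.4653 0.0945 0.041 ] [0.4649 0.0989 0.041 ]
cliptop [0.5252 0.0964 0.0505] [0.5262 0.0988 0.048 ] [0.5256 0.0922 0.048 ]
capNW [0.516  0.3322 0.2249] [0.3847 0.4336 0.07  ] [ 0.8211 -0.1196  0.07  ]
[0.6358 0.0912 0.072 ]
[0.7138 0.0905 0.072 ]
[ 0.7075 -0.0342  0.072 ]
[ 0.6339 -0.0336  0.072 ]
[0.7092 0.0914 0.072 ]
[0.6363 0.0912 0.072 ]
[ 0.6334 -0.0315  0.072 ]
```

```bash
cat >> h.py <<'E'
def tool(st=None):
    st=st or arm.get_state(); M=R.from_euler('xyz',st['orientation'],degrees=True).as_matrix(); return np.array(st['tcp_pos']),M
def rel(target,st=None):
    p,M=tool(st); return M.T@(np.array(target)-p)*1000
E
python3 - <<'E'
from h import *
p,M=tool(); print(M.round(3))
w=load('wrist0'); print('cam in tool',(M.T@(np.array(w['xyz'])-p)).round(4)); print((M.T@rot(w)).round(3))
print(rel([.4147,.290,.405]))
E
```

```text
[[-0.     0.336  0.942]
 [-0.001  0.942 -0.336]
 [-1.    -0.001  0.   ]]
cam in tool [ 0.0298  0.0005 -0.0786]
[[ 0.    -0.306  0.952]
 [ 1.     0.001 -0.   ]
 [-0.001  0.952  0.306]]
[  -0.66225193 -212.33153242  293.06872618]
```

Request:
{"api": "carry_out", "payload": {"increments": [[0, -26, 36, 0, 0], [0, -26, 36, 0, 0], [0, -26, 36, 0, 0], [0, -27, 37, 0, 0], [0, -27, 37, 0, 0], [0, -27, 37, 0, 0], [0, -27, 37, 0, 0], [0, -26, 37, 0, 0], [0, 0, 0, 0, 0], [0, 0, 0, 0, 0], [0, 0, 0, 0, 0]]}}

```text
t: 1.25
tcp_pos: [0.4141, 0.2914, 0.4045]
orientation: [168.8, 90.0, 149.2]
contact_force: [0.9, 0.1, -0.4]
opening: 0.0857
```

Run:
```python
from h import *
d=snap('wrist','w1'); print(tool(),arm.get_state()['t'])
print(proj(d,[.4147,.290,.092]))
```

```text
(array([0.41398428, 0.2916853 , 0.4045288 ]), array([[-5.40509931e-04,  3.34079310e-01,  9.42544812e-01],
       [ 2.32197051e-04,  9.42544966e-01, -3.34079231e-01],
       [-9.99999827e-01,  3.82829831e-05, -5.87027145e-04]])) 1.3
(np.float64(274.9749505159081), np.float64(198.0174535508124))
```

View pics/w1.png

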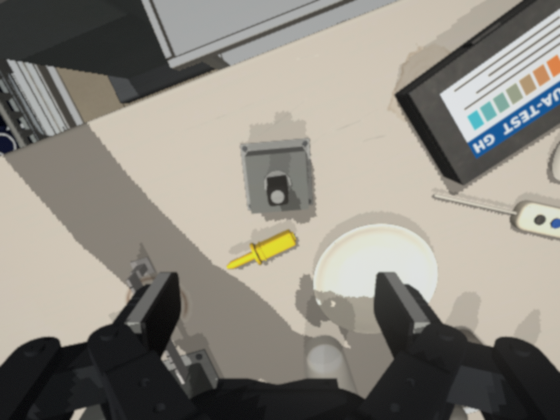

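Run:
```python
from h import *
crop('w1',230,130,100,90,7,'w1c')
```

```text
(no output)
```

View pics/w1c.png

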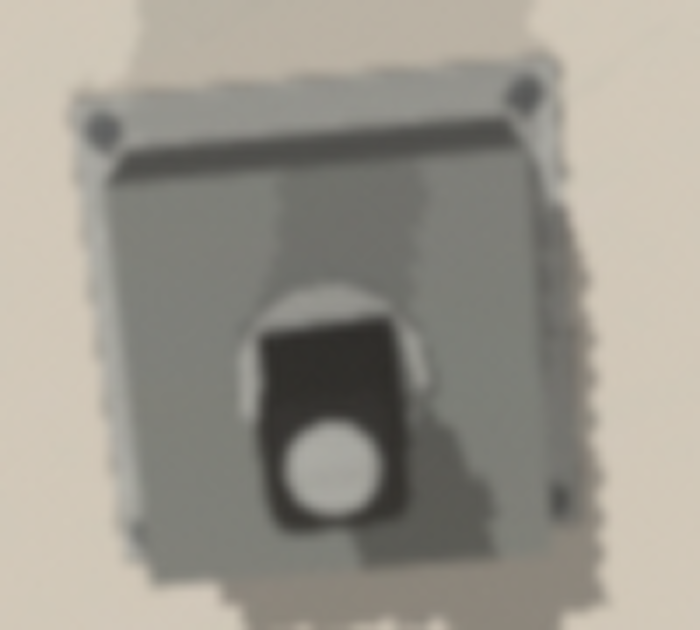

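Run:
```python
from h import *
d=load('w1')
c=lambda x,y:(230+x/7-.43,130+y/7-.43)
print(atz(d,*c(333,468),.092))
for p in((110,182),(525,148)): print(atz(d,*c(*p),.042))
print('collar',atz(d,*c(335,378),.046))  # collar approx centre: from left 240,right 430, top 285
t=[.4148,.291,.2235]; print(rel(t))
```

```text
[0.41397441 0.29226886 0.092     ]
[0.37692865 0.27196477 0.042     ]
[0.39201336 0.32876678 0.042     ]
collar [0.41344199 0.29278278 0.046     ]
[181.02816928  -0.38034093   1.10406735]
```

Request:
{"api": "carry_out", "payload": {"increments": [[30, 0, 0, -0.11, 0], [40, 0, 0, 0, 0], [30, 0, 0, 0, 0], [25, 0, 0, 0, 0], [20, 0, 0, 0, 0], [0, 0, 0, 0, 0], [0, 0, 0, 0, 0]]}}

```text
t: 2.0
tcp_pos: [0.4144, 0.2914, 0.2598]
orientation: [-146.2, 90.0, -159.4]
contact_force: [0.2, 0.8, 0.4]
opening: 0.0852
```

Run:
```python
from h import *
d=snap('wrist','w2'); print(tool()); e=snap('side','s2')
crop('s2',250,200,140,110,5.5,'s2c')
```

```text
(array([0.41472066, 0.29136896, 0.26044433]), array([[ 5.20358233e-04,  2.29447922e-01,  9.73320800e-01],
       [ 6.78641789e-04,  9.73320627e-01, -2.29448244e-01],
       [-9.99999634e-01,  7.79931452e-04,  3.50762453e-04]]))
```

View pics/w2.png

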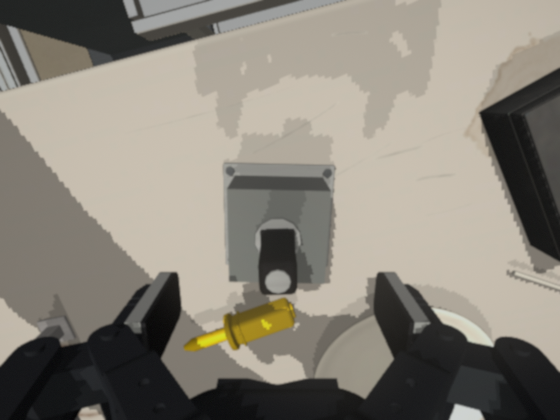

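View pics/s2c.png

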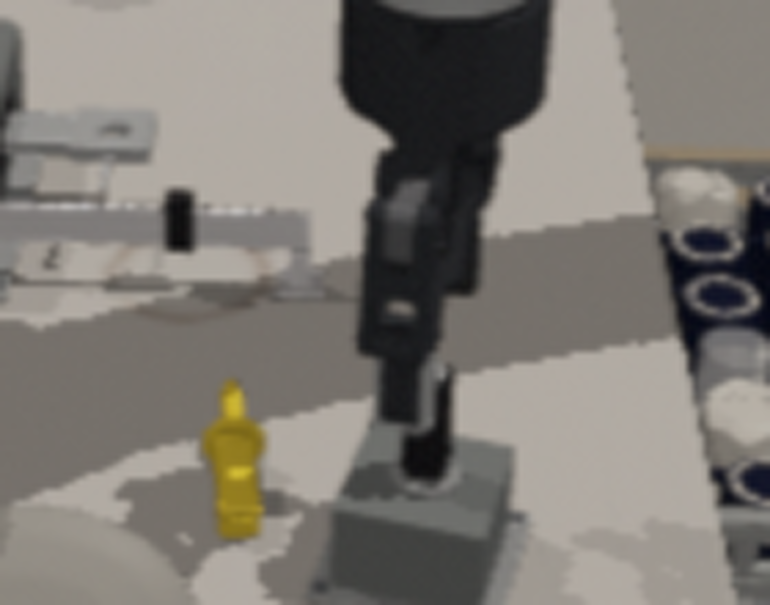

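Run:
```python
from h import *
d=load('w2')
print(atz(d,277.5,281,.092),atz(d,277.5,237,.046),'yellow',atz(d,292,315,.009),atz(d,188,347,.005))
print(rel([.4144,.2918,.2227]))
```

```text
[0.41482922 0.29210673 0.092     ] [0.41184581 0.29285305 0.046     ] yellow [0.49215329 0.28552893 0.009     ] [0.50526359 0.19650249 0.005     ]
[38.114064    0.31071013 -0.65033237]
```

Request:
{"api": "carry_out", "payload": {"increments": [[15, 0, 0, 0, 0], [15, 0, 0, 0, 0], [8, 0, 0, 0, 0], [0, 0, 0, 0, 0], [0, 0, 0, 0, 0.5], [0, 0, 0, 0, 0.7], [0, 0, 0, 0, 0.85], [0, 0, 0, 0, 1], [0, 0, 0, 0, 1], [0, 0, 0, 0, 1], [0, 0, 0, 0, 1]]}}

```text
t: 3.2
tcp_pos: [0.4149, 0.2906, 0.2221]
orientation: [59.5, 90.0, 46.2]
contact_force: [0.3, -1.1, 5.9]
opening: 0.0176
```

Run:
```python
from h import *
d=snap('wrist','w3'); print(tool(),arm.get_state()['opening'],arm.get_state()['contact_force'])
e=snap('side','s3')
crop('s3',250,200,140,110,5.5,'s3c')
```

```text
(array([0.41492642, 0.29060933, 0.22210407]), array([[ 4.67016342e-04,  2.30733973e-01,  9.73016760e-01],
       [ 4.84909051e-04,  9.73016700e-01, -2.30734191e-01],
       [-9.99999773e-01,  5.79581272e-04,  3.42529708e-04]])) 0.01728872290436979 [-0.41248914 -0.06662217  6.27369707]
```

View pics/s3c.png

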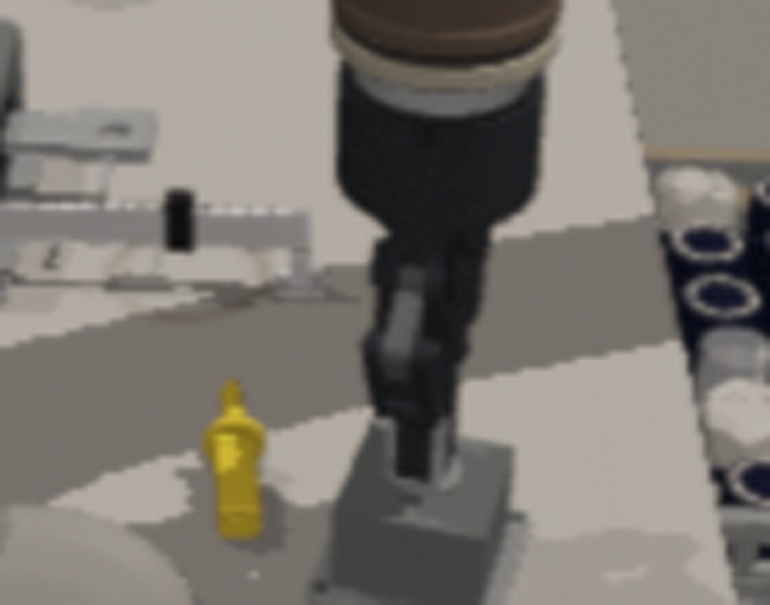

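View pics/w3.png

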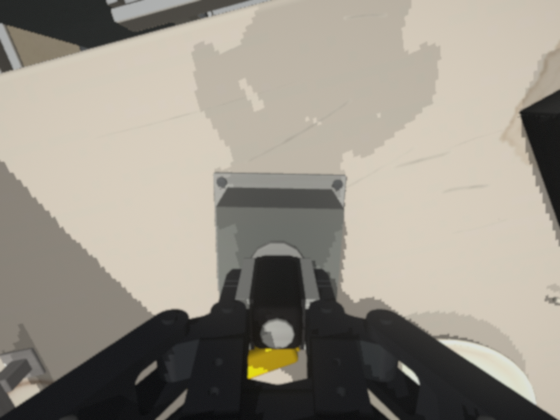

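Request:
{"api": "carry_out", "payload": {"increments": [[-10, 0, 0, 0, 1], [-20, 0, 0, 0, 1], [-30, 0, 0, 0, 1], [-30, 0, 0, 0, 1], [-15, 0, 0, -0.1, 1], [0, 0, 0, -0.1, 1], [0, 0, 0, 0, 1], [0, 0, 0, 0, 1]]}}

```text
t: 4.1
tcp_pos: [0.4146, 0.2902, 0.3267]
orientation: [-144.2, 90.0, -146.2]
contact_force: [0.4, 0.0, 0.2]
opening: 0.0173
```

Run:
```python
from h import *
print(tool(),arm.get_state()['opening'],arm.get_state()['contact_force'])
d=snap('wrist','w4')
e=snap('side','s4')
crop('s4',250,150,140,110,5.5,'s4c')
print(rel([.5615,.028,.32]))
```

```text
(array([0.41463341, 0.29021592, 0.32668408]), array([[-3.77207383e-04,  3.58150102e-02,  9.99358366e-01],
       [-2.52383800e-04,  9.99358401e-01, -3.58151067e-02],
       [-9.99999897e-01, -2.65731585e-04, -3.67926239e-04]])) 0.017317251388911298 [0.3599462  0.02913642 0.21132889]
[   6.39389991 -256.99729846  155.97993682]
```

View pics/s4c.png

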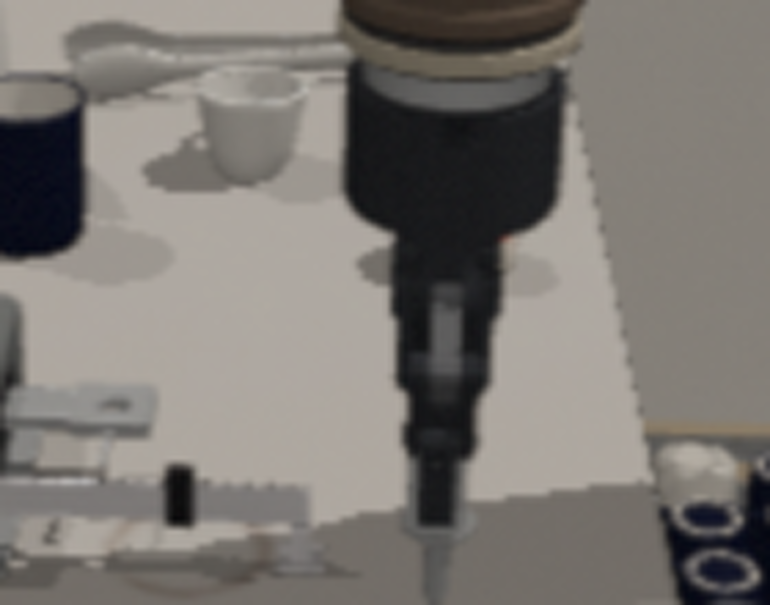

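View pics/w4.png

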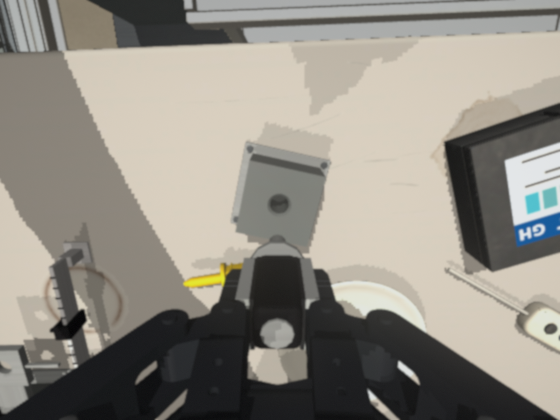

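Request:
{"api": "carry_out", "payload": {"increments": [[0, -20, 12, 0, 1], [0, -40, 25, 0, 1], [0, -45, 27, 0, 1], [0, -45, 27, 0, 1], [0, -45, 27, 0, 1], [0, -40, 25, 0, 1], [0, -22, 13, 0, 1], [0, 0, 0, 0, 1], [0, 0, 0, 0, 1]]}}

```text
t: 5.1
tcp_pos: [0.5585, 0.0348, 0.326]
orientation: [-175.8, 89.9, -177.8]
contact_force: [-0.2, 0.3, -0.3]
opening: 0.0173
```

Run:
```python
from h import *
print(tool(),arm.get_state()['opening'],arm.get_state()['t'])
for n in('wrist','side','scene'): snap(n,n[:2]+'5')
crop('si5',200,140,140,110,5.5,'s5c')
crop('sc5',190,90,140,110,5.5,'c5c')
```

```text
(array([0.5585114 , 0.0347594 , 0.32599544]), array([[-1.48521768e-03,  3.51829194e-02,  9.99379786e-01],
       [-5.74795244e-05,  9.99380883e-01, -3.51830434e-02],
       [-9.99998895e-01, -1.09698353e-04, -1.48227586e-03]])) 0.01729745312190391 5.1
```

View pics/s5c.png

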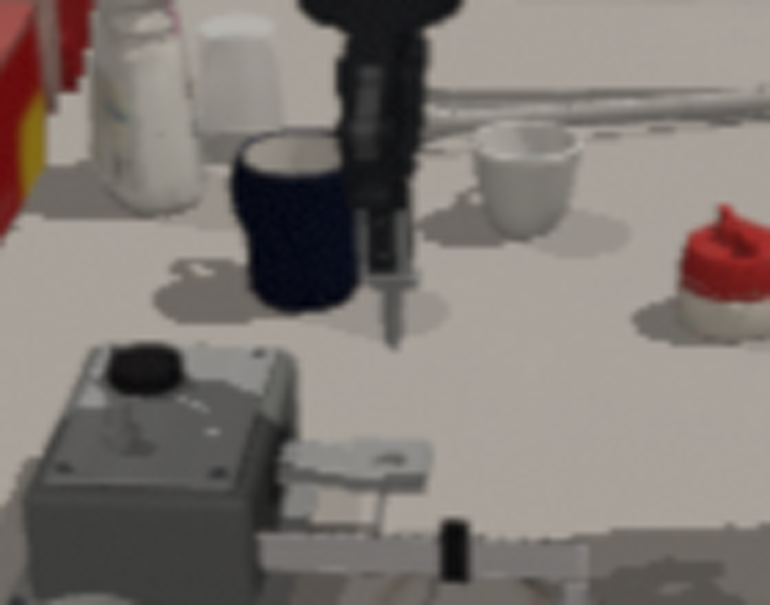

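View pics/c5c.png

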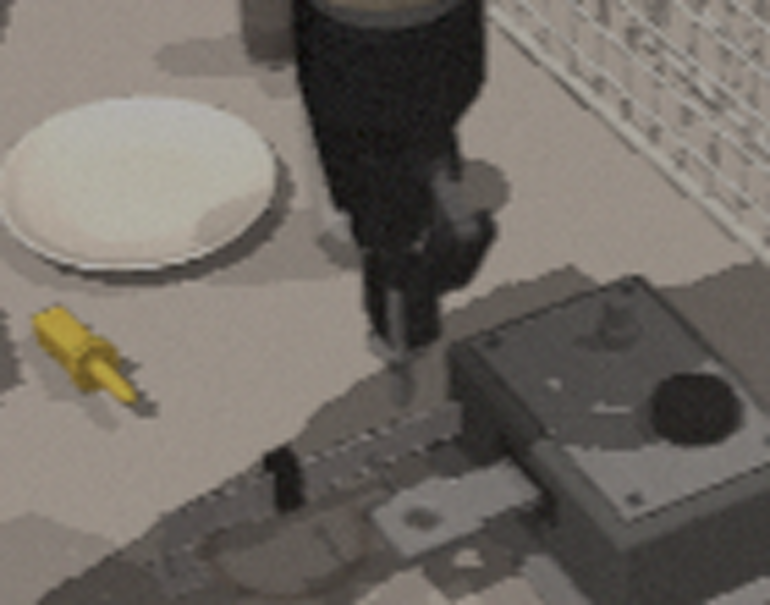

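View pics/wr5.png

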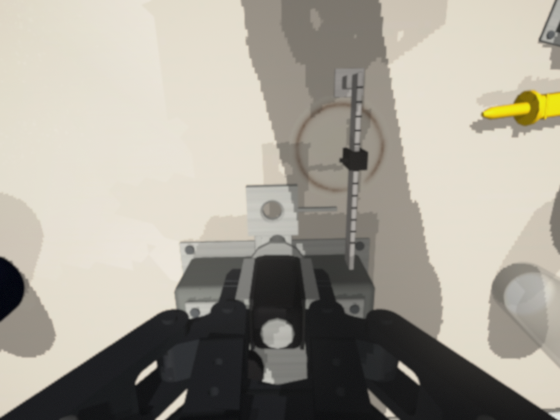

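Run:
```python
from h import *
crop('wr5',235,140,150,110,5,'w5c')
```

```text
(no output)
```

View pics/w5c.png

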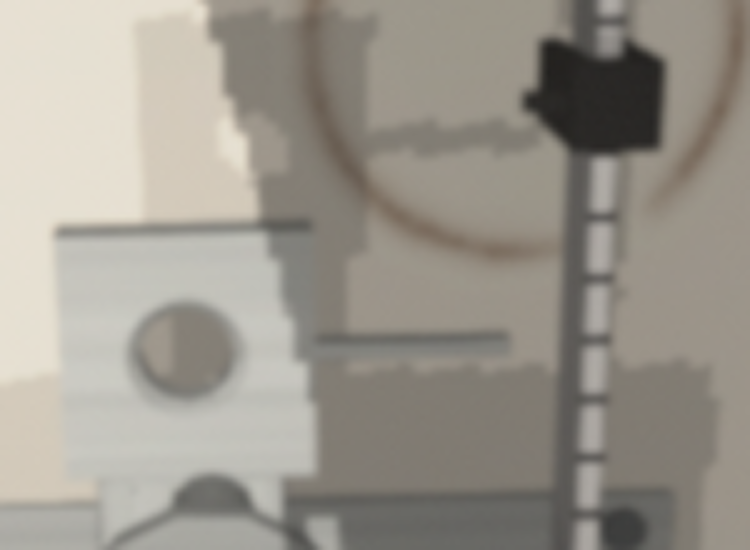

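Run:
```python
from h import *
d=load('wr5'); c=lambda x,y:(235+x/5-.4,140+y/5-.4)
e=atz(d,*c(186,350),.046);print('eye',e)
for z in(.038,.042,.046):
  sp=atz(d,*c(510,344),z);mk=atz(d,*c(524,101),z);print(z,sp,mk,np.hypot(*(sp-mk)[:2]), np.hypot(*(sp-e)[:2]))
a=atz(d,*c(58,231),.046);b=atz(d,*c(308,226),.046);print('plate front edge',a,b,np.degrees(np.arctan2(b[0]-a[0],b[1]-a[1])))
# clip top corners at z .048
for p in((540,42),(662,62),(657,150),(575,150)): print(atz(d,*c(*p),.048))
# rail line
a=atz(d,*c(612,10),.041);b=atz(d,*c(587,480),.041);print(a,b,np.degrees(np.arctan2(b[1]-a[1],b[0]-a[0])))
s=load('si5');k=load('sc5')
S=lambda x,y:(200+x/5.5-.4,140+y/5.5-.4);K=lambda x,y:(190+x/5.5-.4,90+y/5.5-.4)
print('tip',tri([(s,*S(393,346)),(k,*K(402,402))]),'collar',tri([(s,*S(388,279)),(k,*K(400,345))]),'eye',tri([(s,*S(392,459)),(k,*K(423,517))]))
print('colw',atz(d,278,250,.146))
print(e-[.5585,.03476,0])
```

```text
eye [0.55957853 0.03126825 0.046     ]
0.038 [0.56291378 0.08335246 0.038     ] [0.52364626 0.08475183 0.038     ] 0.03929244386064933 0.05219087985253746
0.042 [0.56163301 0.08265183 0.042     ] [0.52297324 0.08402955 0.042     ] 0.03868430876636635 0.051424632686272065
0.046 [0.56035224 0.08195121 0.046     ] [0.52230022 0.08330726 0.046     ] 0.03807617367208337 0.05068885707007099
plate front edge [0.53979392 0.01243373 0.046     ] [0.54033704 0.05070377 0.046     ] 0.8130655212599033
[0.51336006 0.08510285 0.048     ]
[0.51690713 0.10313009 0.048     ]
[0.53001   0.1029962 0.048    ]
[0.5295843  0.09073352 0.048     ]
[0.50990517 0.09710356 0.041     ] [0.58576245 0.09587947 0.041     ] -0.9244810689670575
tip [0.55758128 0.03621426 0.11218979] collar [0.55824831 0.03479049 0.14642431] eye [0.56101192 0.02911576 0.0460585 ]
colw [0.54869149 0.03620388 0.146     ]
[ 0.00107853 -0.00349175  0.046     ]
```

Request:
{"api": "carry_out", "payload": {"increments": [[15, -3, 1, -0.019, 1], [20, -2, 1, 0, 1], [14, 0, 0, 0, 1], [5, 0, 0, 0, 1], [0, 0, 0, 0, 1], [0, 0, 0, 0, 1]]}}

```text
t: 5.85
tcp_pos: [0.5607, 0.0303, 0.2732]
orientation: [16.9, 90.0, 16.1]
contact_force: [0.2, -1.2, -0.4]
opening: 0.0173
```

Run:
```python
from h import *
print(tool(),arm.get_state()['opening'],arm.get_state()['t'])
for n in('wrist','side','scene'): snap(n,n[:2]+'6')
crop('si6',240,190,70,55,10,'s6c')
crop('sc6',235,150,70,55,10,'c6c')
crop('wr6',225,170,110,90,7,'w6c')
```

```text
(array([0.56074398, 0.03033079, 0.27318113]), array([[ 5.70725450e-04,  1.33326808e-02,  9.99910953e-01],
       [ 1.64776821e-04,  9.99911101e-01, -1.33327768e-02],
       [-9.99999824e-01,  1.72371503e-04,  5.68477797e-04]])) 0.01725334356628404 5.85
```

View pics/s6c.png

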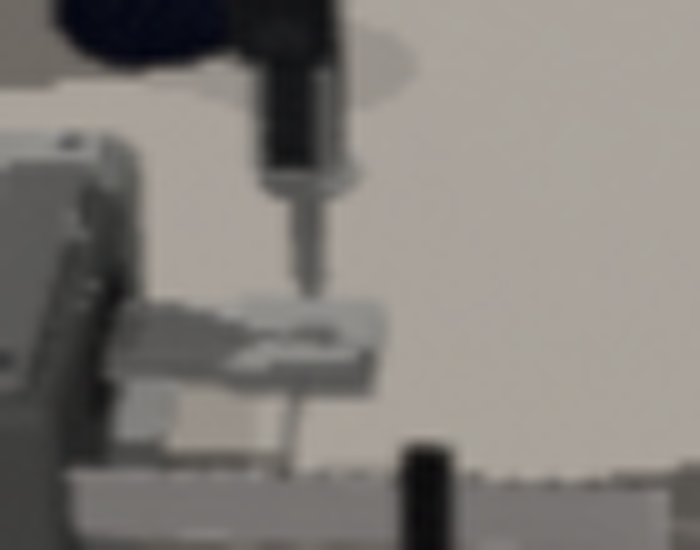

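View pics/c6c.png

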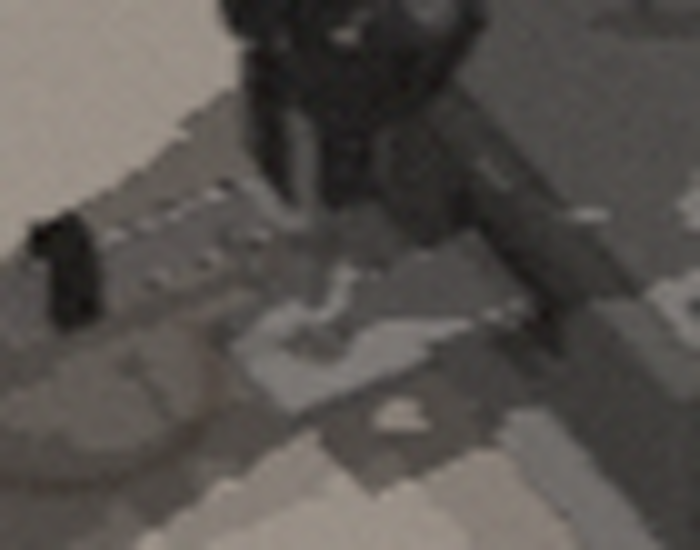

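View pics/w6c.png

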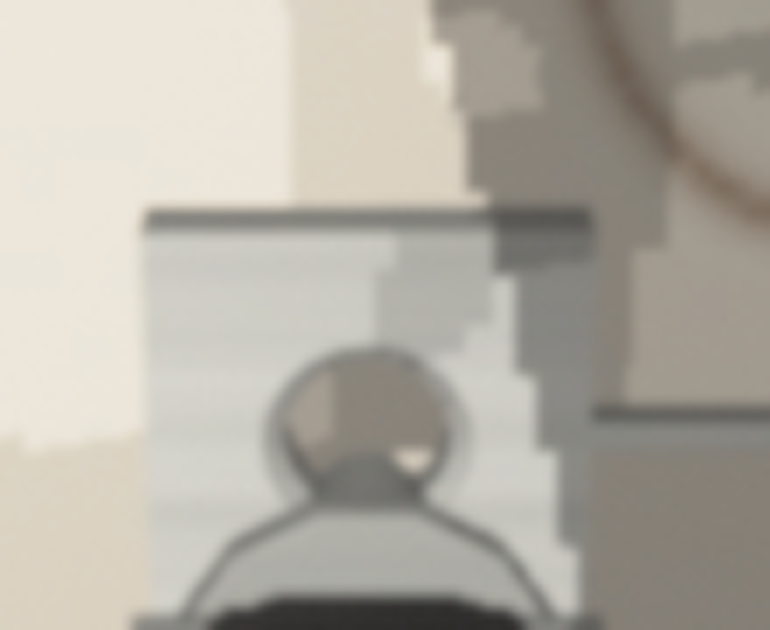

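Run:
```python
from h import *
d=load('wr6'); c=lambda x,y:(225+x/7-.43,170+y/7-.43)
e=atz(d,*c(368,432),.046);print('eye',e)
for z in(.055,.057,.059): print(z,atz(d,*c(365,455),z)+[.002,0,0])
print('collar front (r14) c',atz(d,*c(365,506),.093)+[.014,0,0],atz(d,*c(365,506),.097)+[.014,0,0])
s=load('si6');k=load('sc6')
S=lambda x,y:(240+x/10-.45,190+y/10-.45);K=lambda x,y:(235+x/10-.45,150+y/10-.45)
print('tip',tri([(s,*S(312,297)),(k,*K(334,300))]),'collar',tri([(s,*S(306,183)),(k,*K(325,240))]),'eye',tri([(s,*S(310,336)),(k,*K(318,343))]))
```

```text
eye [0.55998456 0.03111655 0.046     ]
0.055 [0.5605735  0.03086872 0.055     ]
0.057 [0.55976525 0.03088023 0.057     ]
0.059 [0.558957   0.03089173 0.059     ]
collar front (r14) c [0.56102332 0.03103736 0.093     ] [0.55930563 0.03106169 0.097     ]
tip [0.56300533 0.02813759 0.0582346 ] collar [0.56106958 0.02099834 0.08773488] eye [0.56126198 0.02920707 0.04549901]
```

Request:
{"api": "carry_out", "payload": {"increments": [[6, 0.5, -0.5, 0, 1], [6, 0, 0, 0, 1], [6, 0, 0, 0, 1], [6, 0, 0, 0, 1], [0, 0, 0, 0, 1], [0, 0, 0, 0, 1]]}}

```text
t: 6.6
tcp_pos: [0.5601, 0.0304, 0.2484]
orientation: [-167.0, 90.0, -167.8]
contact_force: [-1.0, -0.6, -0.1]
opening: 0.0173
```

Run:
```python
from h import *
st=arm.get_state();print(tool(),st['opening'],st['t'],st['contact_force'])
for n in('wrist','side'): snap(n,n[:2]+'7')
crop('si7',240,190,70,55,10,'s7c')
crop('wr7',225,170,110,90,7,'w7c')
```

```text
(array([0.56006904, 0.03041579, 0.24841065]), array([[-4.39835401e-04,  1.39352322e-02,  9.99902803e-01],
       [-9.53722018e-05,  9.99902895e-01, -1.39352754e-02],
       [-9.99999899e-01, -1.01492159e-04, -4.38463657e-04]])) 0.017318308421852092 6.6 [-0.96982604 -0.55885611 -0.11206438]
```

View pics/s7c.png

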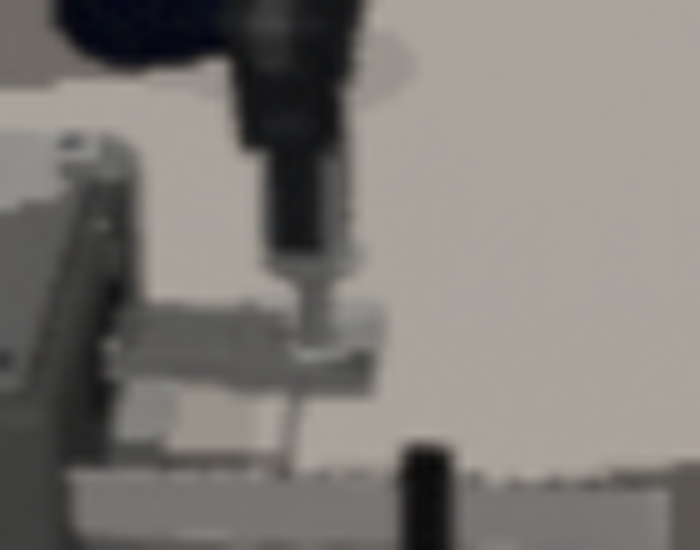

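View pics/w7c.png

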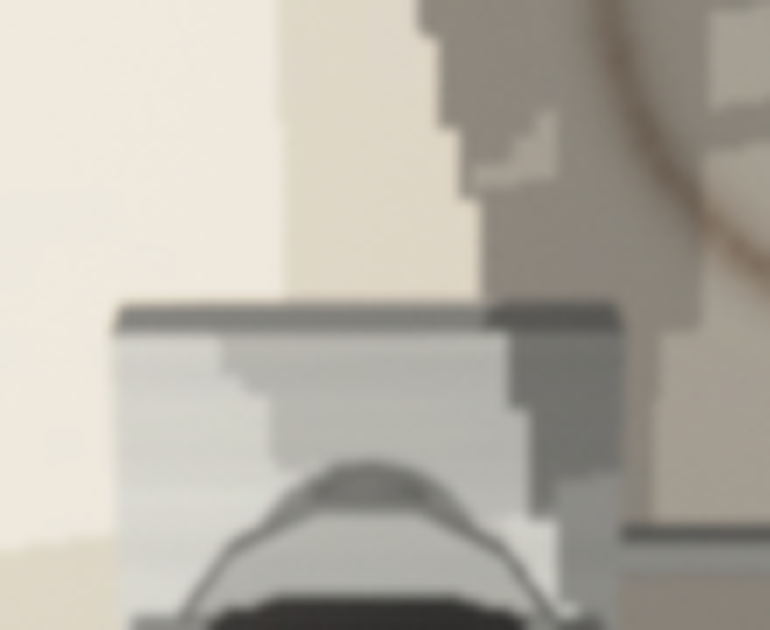

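Request:
{"api": "carry_out", "payload": {"increments": [[6, 0, 0, 0, 1], [6, 0, 0, 0, 1], [6, 0, 0, 0, 1], [1, 0, 0, 0, 1], [0, 0, 0, 0, 1]]}}

```text
t: 7.2
tcp_pos: [0.56, 0.0304, 0.2293]
orientation: [-165.1, 90.0, -165.9]
contact_force: [0.9, -0.2, -1.0]
opening: 0.0173
```

Run:
```python
from h import *
st=arm.get_state();print(tool(),st['opening'],st['t'],st['contact_force'])
for n in('wrist','side'): snap(n,n[:2]+'8')
crop('si8',240,190,70,55,10,'s8c')
crop('wr8',225,80,180,150,4.4,'w8c')
```

```text
(array([0.5600484 , 0.03044493, 0.22932611]), array([[-3.81826976e-04,  1.38570311e-02,  9.99903914e-01],
       [-9.59779868e-05,  9.99903982e-01, -1.38570687e-02],
       [-9.99999922e-01, -1.01259767e-04, -3.80460344e-04]])) 0.01732727232525327 7.2 [ 0.86085242 -0.24658373 -0.98122131]
```

View pics/s8c.png

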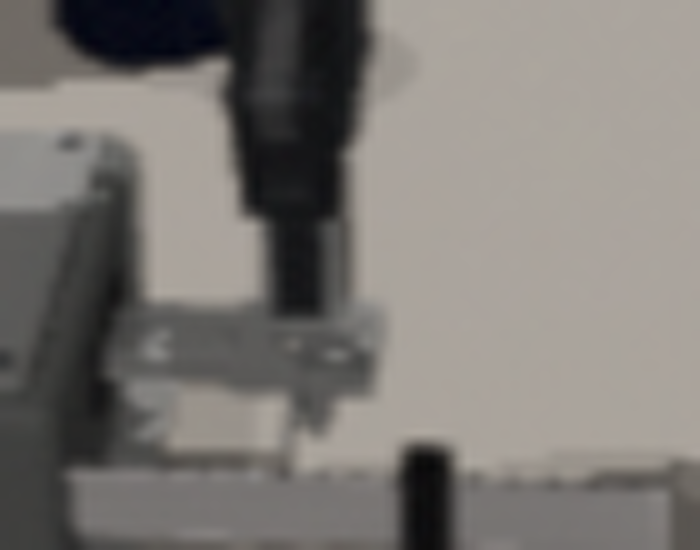

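View pics/wr8.png

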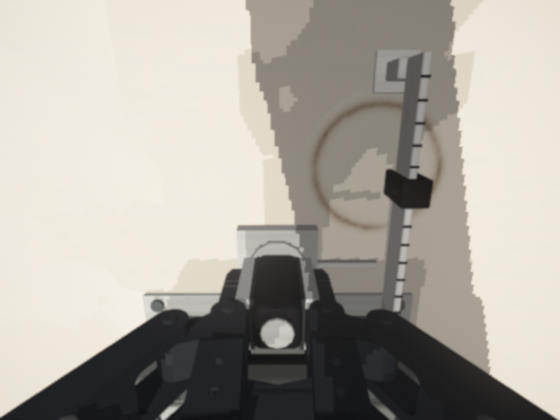

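Request:
{"api": "carry_out", "payload": {"increments": [[0, 0, -3, 0, 1], [0, 0, -4, 0, 1], [0, 0, -5, 0, 1], [0, 0, -5, 0, 1], [0, 0, -5, 0, 1], [0, 0, -5, 0, 1], [0, 0, -4, 0, 1], [0, 0, -3, 0, 1], [0, 0, 0, 0, 1], [0, 0, 0, 0, 1]]}}

```text
t: 8.3
tcp_pos: [0.5261, 0.0308, 0.2299]
orientation: [-1.7, 90.0, -2.5]
contact_force: [4.7, -1.2, -1.2]
opening: 0.0174
```

Run:
```python
from h import *
st=arm.get_state();print(tool(),st['opening'],st['t'],st['contact_force'])
for n in('wrist','side','scene'): snap(n,n[:2]+'9')
crop('si9',240,190,70,55,10,'s9c')
crop('sc9',215,150,70,55,10,'c9c')
crop('wr9',295,190,120,80,6.5,'w9c')
```

```text
(array([0.52611287, 0.0308416 , 0.229921  ]), array([[ 5.20890821e-04,  1.38383298e-02,  9.99904110e-01],
       [-2.24447825e-05,  9.99904246e-01, -1.38383200e-02],
       [-9.99999864e-01, -1.52343764e-05,  5.21151542e-04]])) 0.017445225896608265 8.3 [ 4.66433239 -1.17867185 -1.16578635]
```

View pics/s9c.png

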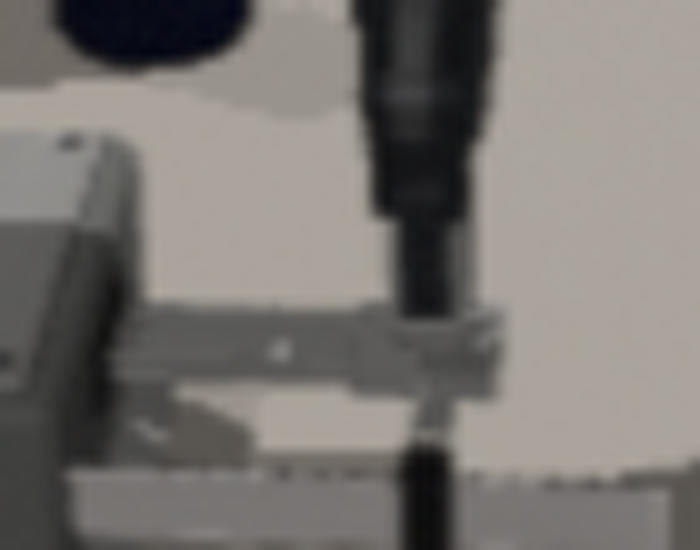

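View pics/c9c.png

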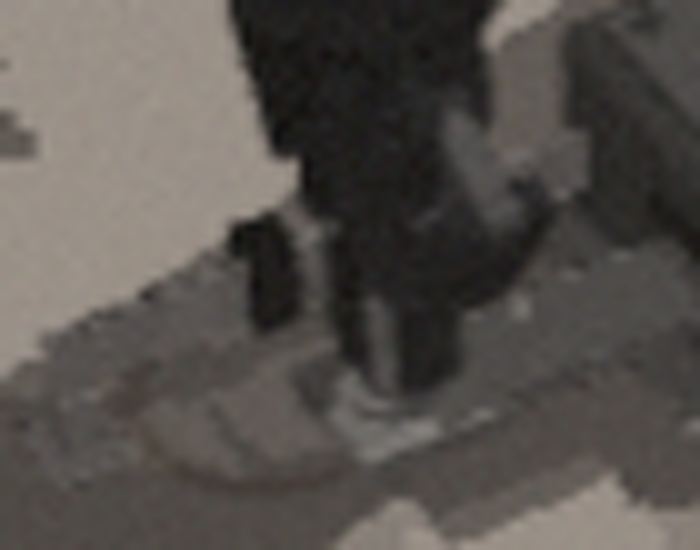

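View pics/wr9.png

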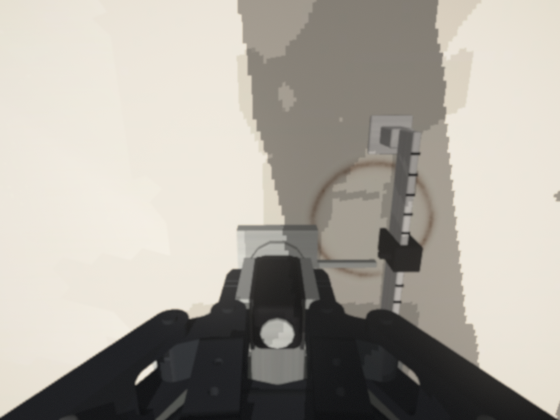

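View pics/w9c.png

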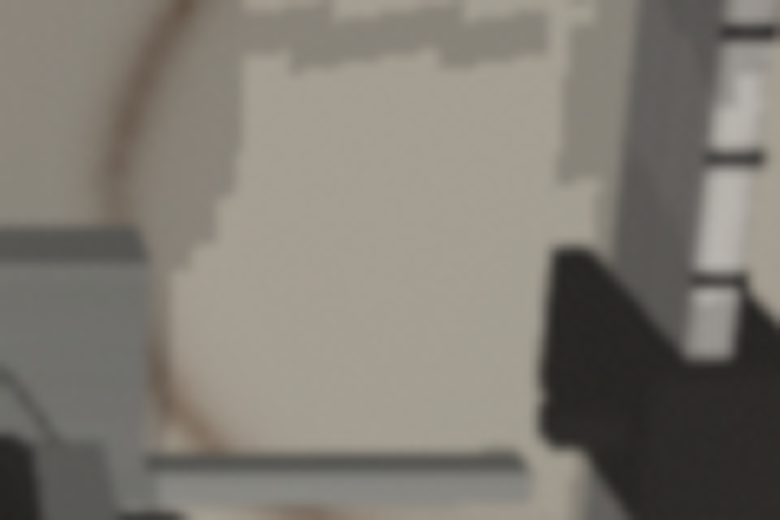

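Run:
```python
from h import *
crop('wr8',295,150,120,90,6.5,'w8c')
crop('wr5',325,150,60,50,12,'w5d')
crop('wr6',325,140,100,100,6.5,'w6d')
```

```text
(no output)
```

View pics/w8c.png

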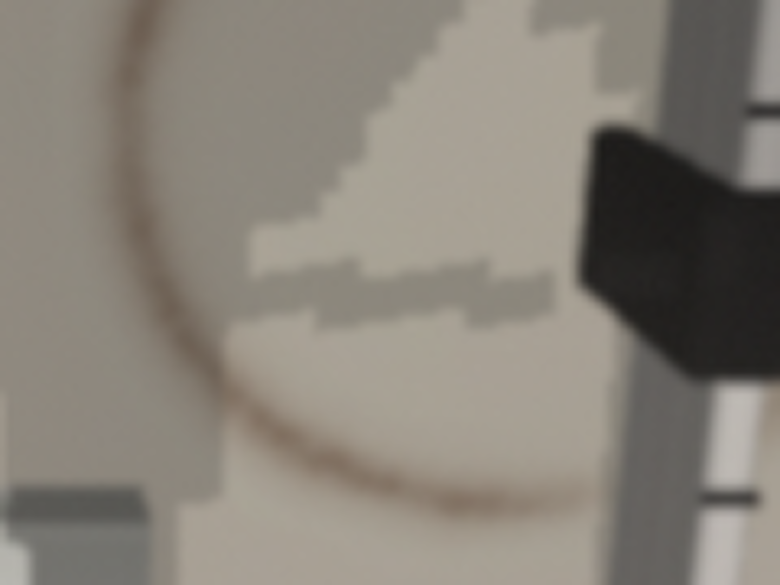

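View pics/w5d.png

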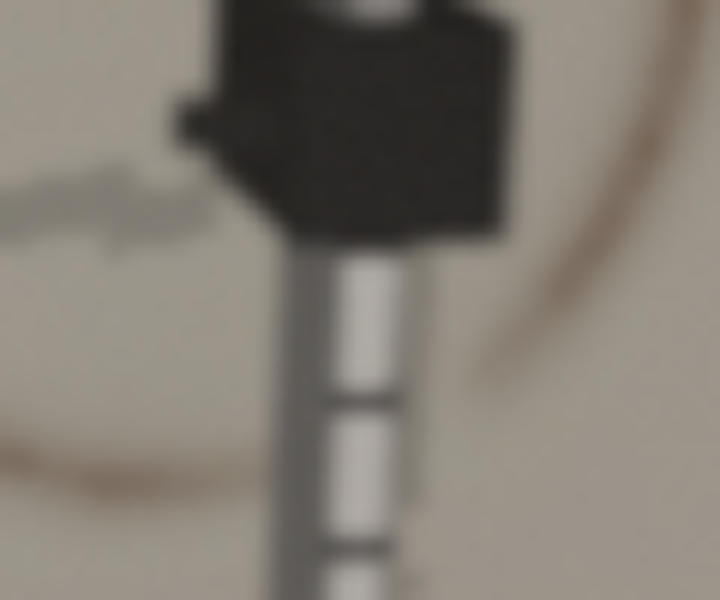

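View pics/w6d.png

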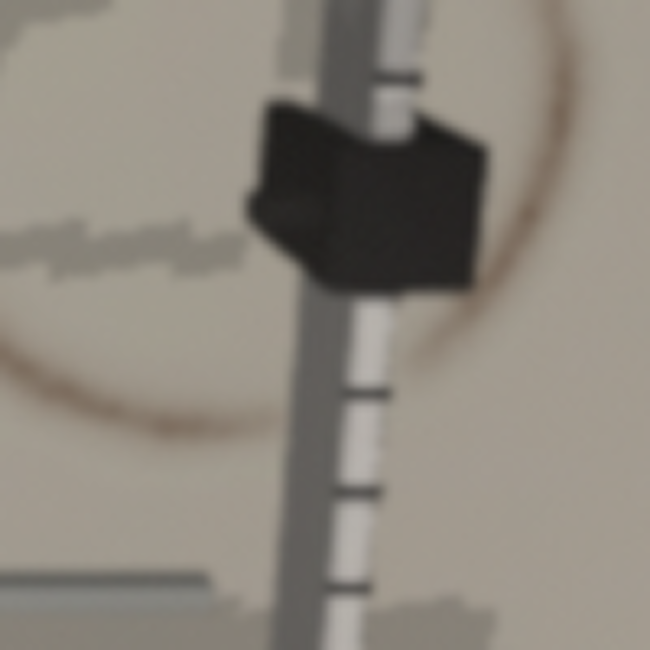

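Run:
```python
from h import *
w5,w6,w8,w9=[load(f'wr{i}') for i in(5,6,8,9)]
c=lambda x0,y0,s:(lambda x,y:(x0+x/s-.5+.5/s,y0+y/s-.5+.5/s))
m=[(w5,*c(325,150,12)(185,122)),(w6,*c(325,140,6.5)(254,207)),(w9,*c(295,190,6.5)(546,418))]
print('mark',tri(m),tri(m[:2]),tri(m[1:]))
sp=[(w5,*c(235,140,5)(510,348)),(w6,*c(325,140,6.5)(212,596))]
print('sp top centre home',tri(sp), [atz(*q,.044) for q in sp])
q=(w9,*c(295,190,6.5)(528,486))
for z in (.04,.042,.044,.046): print(z,'sp now',atz(*q,z),'mark',[atz(*k,z)[:2].round(4) for k in m])
print('plate front', atz(w9,*c(295,190,6.5)(70,262),.046), atz(w9,*c(295,190,6.5)(70,230),.038))
print('plate front home', atz(w8,*c(295,150,6.5)(80,524),.046),atz(w6,*c(225,170,7)(350,232),.046))
crop('wr9',365,215,70,65,9,'w9d')
```

```text
mark [0.52313801 0.08427935 0.04180378] [0.52332819 0.08463749 0.0405801 ] [0.52331532 0.08424796 0.04155368]
sp top centre home [0.56256065 0.08282275 0.04115779] [array([0.56165491, 0.0823143 , 0.044     ]), array([0.56142288, 0.08211833, 0.044     ])]
0.04 sp now [0.53011775 0.08370459 0.04      ] mark [array([0.5233, 0.0848]), array([0.5236, 0.0847]), array([0.5241, 0.0847])]
0.042 sp now [0.52908956 0.08306551 0.042     ] mark [array([0.5229, 0.0845]), array([0.5232, 0.0842]), array([0.5231, 0.084 ])]
0.044 sp now [0.52806137 0.08242642 0.044     ] mark [array([0.5226, 0.0841]), array([0.5228, 0.0837]), array([0.5222, 0.0834])]
0.046 sp now [0.52703318 0.08178734 0.046     ] mark [array([0.5222, 0.0837]), array([0.5224, 0.0832]), array([0.5212, 0.0827])]
plate front [0.50776453 0.04568708 0.046     ] [0.50816241 0.04633653 0.038     ]
plate front home [0.54148031 0.04596885 0.046     ] [0.541165   0.02977881 0.046     ]
```

View pics/w9d.png

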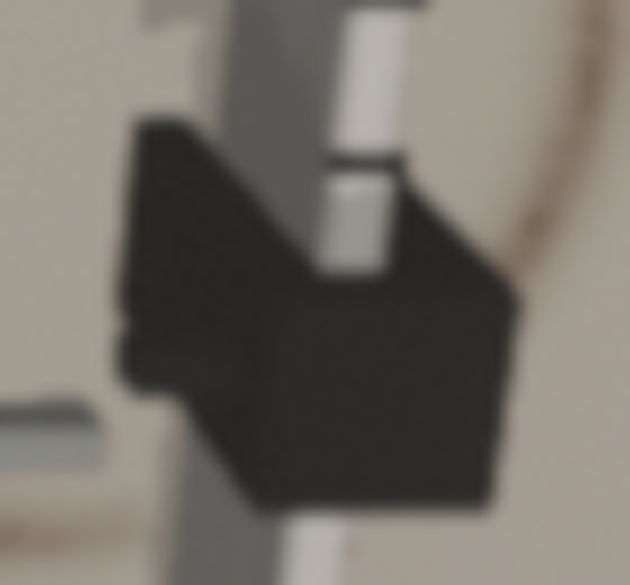

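Run:
```python
from h import *
w9=load('wr9')
c=lambda x,y:(365+x/9-.44,215+y/9-.44)
f=atz(w9,*c(518,297),.048);b=atz(w9,*c(490,512),.048);b2=atz(w9,*c(260,512),.048);print(f,b,b2,(f+b)/2)
print(atz(w9,*c(123,365),.042),atz(w9,*c(85,450),.042))
```

```text
[0.51711167 0.10332017 0.048     ] [0.53028517 0.10331346 0.048     ] [0.53011191 0.09038122 0.048     ] [0.52369842 0.10331682 0.048     ]
[0.52380827 0.08391072 0.042     ] [0.52920086 0.08213313 0.042     ]
```

Request:
{"api": "carry_out", "payload": {"increments": [[0, 0, -1.5, 0, 1], [0, 0, -1.5, 0, 1], [0, 0, -1.5, 0, 1], [0, 0, 0, 0, 1], [0, 0, 0, 0, 1], [0, 0, 0, 0, 1]]}}

```text
t: 9.05
tcp_pos: [0.5218, 0.031, 0.2299]
orientation: [1.3, 90.0, 0.5]
contact_force: [5.2, -1.9, 1.2]
opening: 0.0172
```

Run:
```python
from h import *
st=arm.get_state();print(tool()[0],st['opening'],st['t'],st['contact_force'])
for n in('wrist','side','scene'): snap(n,n[:2]+'10')
crop('sc10',215,150,70,55,10,'c10c')
crop('wr10',315,205,120,90,6.5,'w10c')
```

```text
[0.52179443 0.0309539  0.22985834] 0.017238835801086858 9.05 [ 5.1931958  -1.86792198  1.24429203]
```

View pics/w10c.png

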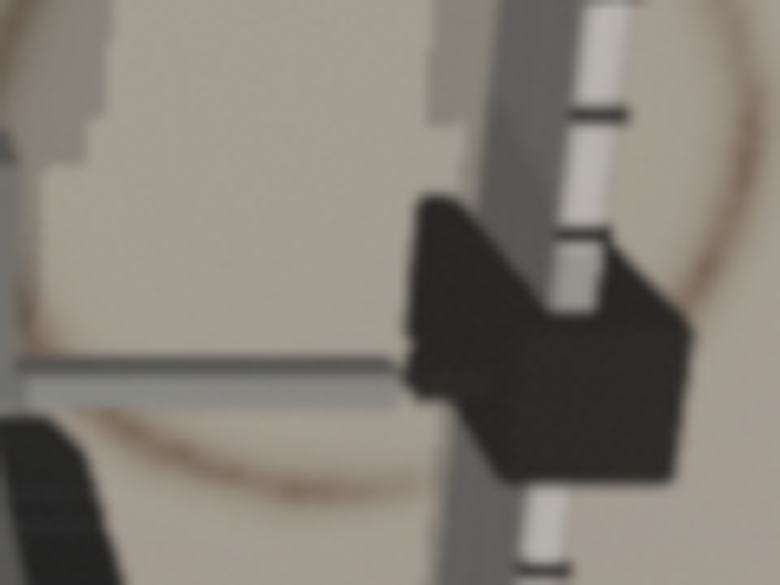

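View pics/c10c.png

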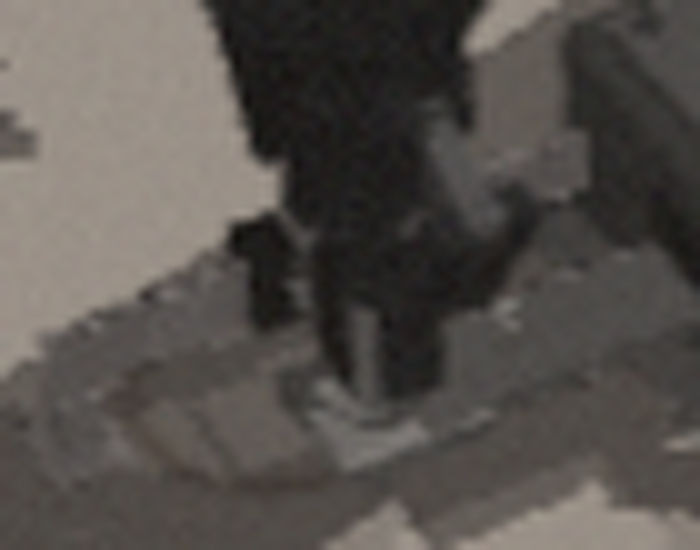

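Run:
```python
from h import *
im=cv2.imread('pics/wr10.png')[250:280,355:395].astype(float)
im=255*np.clip((im/255)**0.5,0,1)
cv2.imwrite('pics/w10e.png',cv2.resize(np.clip((im-60)*1.6,0,255).astype('uint8'),None,fx=18,fy=18,interpolation=cv2.INTER_NEAREST))
```

```text
(no output)
```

View pics/w10e.png

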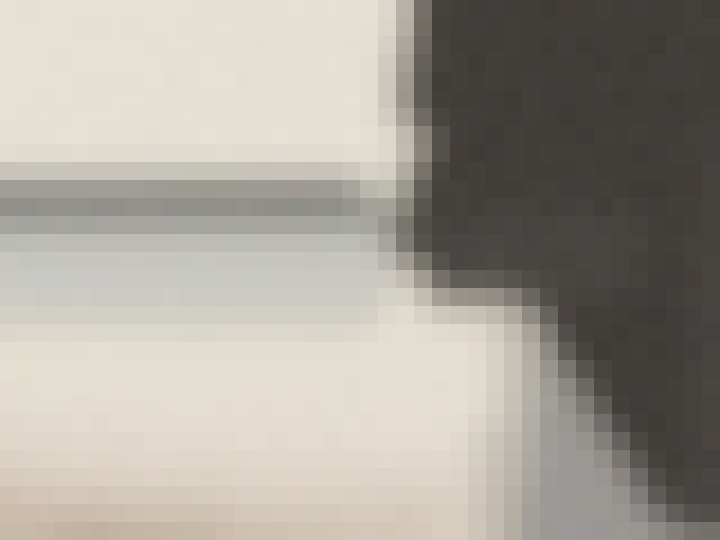

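Request:
{"api": "carry_out", "payload": {"increments": [[0, 0, -0.7, 0, 1], [0, 0, 0, 0, 1], [0, 0, 0, 0, 1], [0, 0, 0, 0, 1]]}}

```text
t: 9.6
tcp_pos: [0.5212, 0.031, 0.2299]
orientation: [2.4, 90.0, 1.6]
contact_force: [5.4, -1.9, 1.0]
opening: 0.0173
```

Run:
```python
from h import *
st=arm.get_state();print(tool()[0],st['opening'],st['t'],st['contact_force'])
for n in('wrist','side','scene'): snap(n,n[:2]+'11')
im=cv2.imread('pics/wr11.png')[220:285,325:425].astype(float)
im=255*(im/255)**0.5
cv2.imwrite('pics/w11e.png',cv2.resize(np.clip((im-60)*1.6,0,255).astype('uint8'),None,fx=8,fy=8,interpolation=cv2.INTER_CUBIC))
im=cv2.imread('pics/wr11.png')[215:275,235:335]
cv2.imwrite('pics/w11p.png',cv2.resize(im,None,fx=8,fy=8,interpolation=cv2.INTER_CUBIC))
```

```text
[0.52116476 0.03095511 0.22986456] 0.017265763668222696 9.6 [ 5.37955455 -1.88256093  0.9899304 ]
```

View pics/w11e.png

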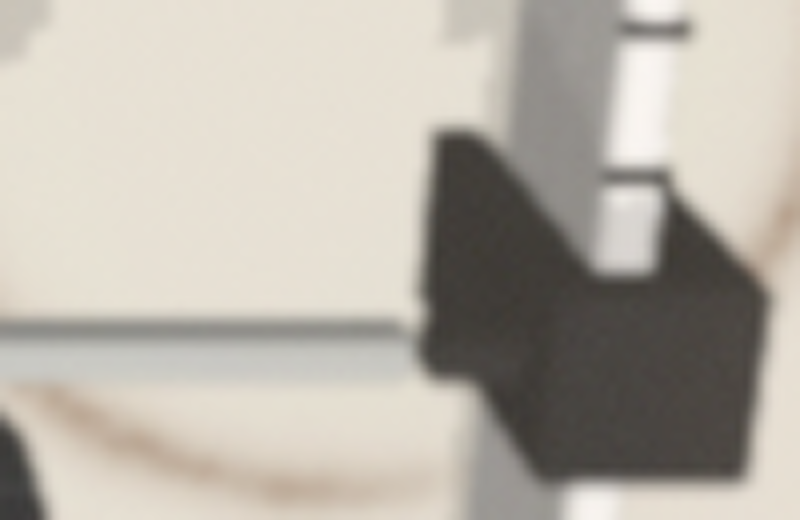

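View pics/w11p.png

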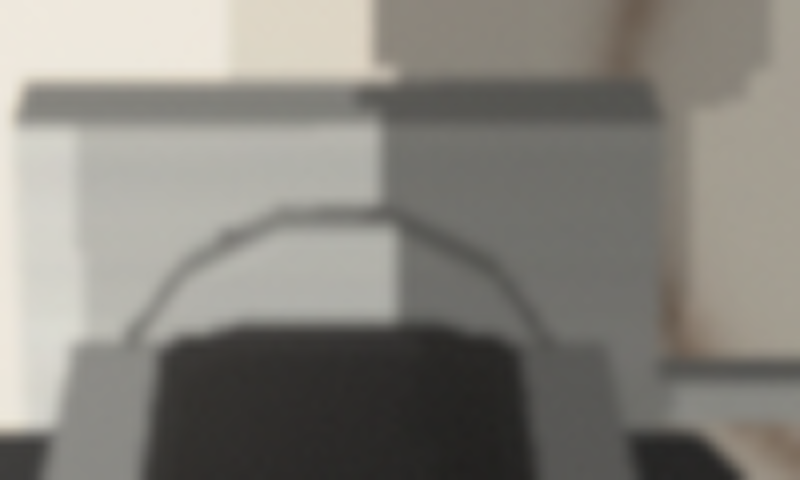

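Run:
```python
from h import *
w=load('wr11')
q=lambda x0,y0,s:(lambda x,y:(x0+x/s-.5+.5/s,y0+y/s-.5+.5/s))
P=q(235,215,8);C=q(325,220,8)
a=atz(w,*P(40,123),.046);b=atz(w,*P(650,123),.046);print('plate front',a,b)
f=atz(w,*C(768,297),.048);k=atz(w,*C(745,480),.048);k2=atz(w,*C(545,480),.048);print('clip',f,k,k2)
yaw=np.radians(-.9);ux=np.array([np.cos(yaw),np.sin(yaw)])
U=lambda p:p[:2]@ux
print('eye ux from plate',(U(a)+U(b))/2+.020,'clip centre ux',(U(f)+U(k))/2, 'from back-7',U(k)-.007,U(k2)-.007,'from front',U(f)+.007)
for z in(.041,.042,.043): print('arm/nub back edge ux',z,U(atz(w,*C(350,381),z)),U(atz(w,*C(450,380),z)))
```

```text
plate front [0.50245894 0.01339922 0.046     ] [0.50296316 0.05089354 0.046     ]
clip [0.51716951 0.10317756 0.048     ] [0.5300044  0.10322085 0.048     ] [0.5298328  0.09046796 0.048     ]
eye ux from plate 0.522144097919645 clip centre ux 0.5219013798566086 from back-7 0.5213176930044121 0.5213464225212938 from front 0.522485066708805
arm/nub back edge ux 0.041 0.5249986208672931 0.524910591223352
arm/nub back edge ux 0.042 0.5244787246635747 0.5243912482006737
arm/nub back edge ux 0.043 0.5239588284598564 0.5238719051779954
```

View pics/si11.png

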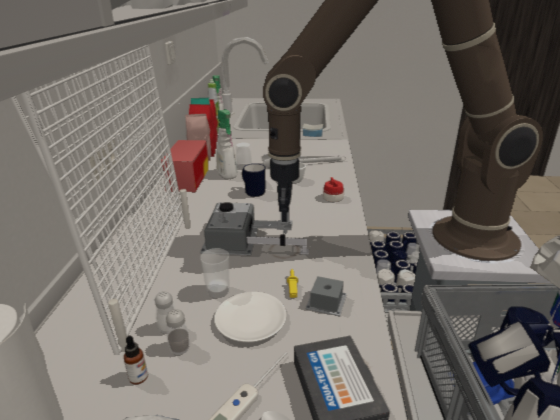

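View pics/sc11.png

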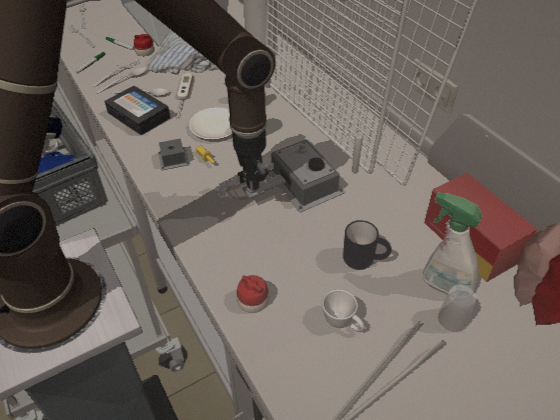

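All the loose items are where they were: mug (360,245), cup (341,310), timer (252,292) in the scene view and tumbler (215,272) in the side view. The pointers line up, so I'm handing in.

Run:
```python
from h import *
print(arm.close_job()); st=arm.get_state(); print(st['t'],st['tcp_pos'],st['opening'],st['contact_force'])
```

```text
the job is handed in; nothing more can be done
None
the job is handed in; nothing more can be done
```

I took the black pin from its block and put it down through the eye while the slide was home. I then pulled the slide about 39 mm out, until its pointer lined up with the mark clip's. The job was handed in at about 9.8 s with the pin still gripped.

**Last checks**
- **Alignment:** in the last wrist picture the two pointers agree to about 0.1–0.3 mm. Working from the plate edge and the clip centre gives 0.24 mm. The clip's length measured 12.8 mm instead of 14 mm, so that second figure could be off by about 0.6 mm.
- **Hold:** the spring load on the tool was about 5.4 N and the fingers were closed on the handle at 17.3 mm. By the given dimensions, the fingertips are about 11 mm above the eye plate, so only the pin should be touching the unit.
- **Left alone:** the mark clip, mug, tumbler, cup and timer look unmoved in the last pictures.

**Disagreements**
- **Eye position:** before insertion, the scene and side cameras put the eye 2–3 mm away from where the wrist camera did. I followed the wrist camera, and the pin went in with no noticeable force.
- **Yellow pin:** the yellow look-alike stood upright in the first pictures and was lying down by 1.3 s. The arm had not been near it by then, and I did not go near it later.

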